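Press the glued blocks under the hanging weight

ROBOT

A 6-joint arm with a two-finger parallel gripper is mounted at the origin on the work surface. World frame = base frame: x ahead of the robot, y to its left, z up, the work surface at z = 0. Lengths are in m, angles in rad, forces in N, time in s.
With the tool pointing down it reaches from about 0.15 to 0.775 m from the base axis. Payload 6.1 kg.
Tool frame: the origin (TCP) lies on the centre line of the jaws, within the pads' length; the fingertips stand 8 mm ahead of it and the grasp point (between the pads) lies 11 mm behind it; z points along the fingers, y is the line along which they close (so a half turn about z gives the same grasp; the last joint's range is limited). The gripper opens to 85 mm and grips with 20 to 120 N. Pads are 22 mm wide; open, the fingers measure 114 mm over their backs; the gripper's body (76 mm by 85 mm) begins 54 mm behind the grasp point. The pads swing forward as they close: fully open they stand 13 mm farther back than shut.
Start: joints at [1.316, 0.126, -0.04, 1.405, 0, 1.571], TCP at [0.132, 0.508, 0.239] pointing down, gripper open.
Joint ranges: [-2.72, 2.72], [-0.95, 1.95], [-1.27, 1.35], [-1.78, 2.02], [-1.46, 1.47], [-3.14, 3.14]. Speed limits (rad/s): [2.39, 2.39, 3.01, 3.14, 3.14, 3.14].

INTERFACE

Orientations are given as a unit quaternion [x, y, z, w].
In Python, from plant import arm gives the robot as it stands. The module is installed in compiled form; this text tells all that it offers.
- The arm moves only by the tool drive_tool, never from a script. Its argument "deltas" is a list of rows, each a list of 7 numbers: the shift along the tool's x, y, z in units of 20 mm (1.0 is 20 mm), then the turn, a rotation vector about the tool's x, y, z in units of 0.08 rad (1.0 is 0.08 rad), then the closure, from -1 (fully open) to 1 (shut). A call has exactly 8 rows; each row shifts and turns the commanded pose from where the row before left it, along the tool's axes as they then stand; what a row does not reach is not made up. A row lasts 1/12 s, in which the tool goes at most 41.7 mm and 7.16 degrees, less where a joint would pass 70% of its speed; a pose out of reach is approached as far as the arm can. A call with a number of a shift or a turn outside -1 to 1 is refused whole. A call with a gripper value outside its range is refused whole. The fingers move at their own pace and stop on an object; "squeeze" is the grip in N (left out, the last holds). Time passes only in rows, so rows that do not move let the fingers close, or fill a call up. It gives the time, the measured TCP pose, the force, the opening and the grip force at its end, in the units of the state.
- arm.observe(): the state, without advancing time (a new reading comes with each control period).
- arm.read_camera(name): name is "scene" or "top" or "wrist"; returns the picture (480x640x3 uint8, blue, green, red); there is no depth.
- arm.calibration(name): a dict with "fx", "fy", "cx", "cy" (pixels), "dist_coeffs" ([k1, k2, p1, p2, k3] as OpenCV has them; the pictures are not rectified), "rvec" (rotation vector, rad) and "tvec" (3), from world to camera coordinates, as OpenCV has them; the wrist camera has in their place "tool_from_camera" (4x4, takes a point from camera to tool coordinates, whose origin is the TCP and whose axes are the flange's). Camera axes: x right, y down, z forward; pixel columns grow to the right and rows downward; lengths in m; the calibration is good to about 2 mm. A picture is of the moment at which its call begins: read the wrist's pose just before it. calibration takes no time and is no camera call.
- arm.close_job(): hands the job in; it is judged then, once.
The state is a dict: "clock": time; "q": joint angles; "dq": joint speeds; "joint_torque": joint torques, N m; "eef_pos": TCP position; "orientation": TCP orientation; "force": force on the tool from outside, world axes, zero at the start; "ft_torque": the same for the moment, N m; "opening": opening from 0.0 (shut) to 1.0 (fully open); "gripper_force": force on a finger pad.
Only numpy, scipy, OpenCV 4.12 (cv2) and the standard library are available. Lean on these libraries where they do the work, as an engineer would, in place of code of your own. Each camera call takes 0.05 s, during which the arm holds its last target. There are 200 camera calls.

TASK

Press the freshly glued printing blocks: lay the two loose plywood blocks squarely, edges flush, on the block that already lies on the press board, without shifting that one, then lift the solid steel weight off its hook on the rack and set it down gently, not dropped, upright on the middle of the pile. Leave everything else where it is, including the pail and the brush that hang on the same rack.

Things in the scene. Friction and masses are not known exactly. Their poses are not given: they have to be found in the camera images.
- rack: Wooden stand with three steel hooks in a row along its y axis, 100 mm apart, pointing to its own -x, towards the robot; on the left or right of the table. Origin: centre of the underside of its foot plate (110 x 300 x 12 mm). A cross-bar (22 mm deep, 300 mm long, centred at x = +42 mm, top at z = 220 mm) on a post at each end carries the hooks.
- hook0 (a point): On top of the hook at the rack's +y end, where a loop rests (rack frame -10, 100, 209 mm). Each hook is a round bar 8 mm thick, level from the cross-bar to x = -34 mm, top at z = 209 mm, then turned up to a tip reaching x = -45 mm and z = 225 mm. To come free a loop is raised 20 to 40 mm (30 is safe), then drawn at least 60 mm along the rack's -x.
- hook1 (a point): The same point on the middle hook (rack frame -10, 0, 209 mm).
- hook2 (a point): The same point on the hook at the rack's -y end (rack frame -10, -100, 209 mm).
- weight: Solid dark steel cylinder, 60 mm across, 34 mm high, 0.64 to 0.86 kg, with a rigid upside-down U of flat strap on top: the loop, 40 mm wide outside (body y), 32 inside, 14 deep (x), strap 4 thick, underside of its top at z = 90 mm, upper face at 94. Origin: centre of its underside. Hangs on any one hook, loop square across it; pinch it from above across the two legs (along y).
- pail: Small aluminium pail, 62 mm across the rim and 58 mm high, hanging on another hook; a bystander. Its carrying loop is the same as the weight's. Origin: centre of its underside; top of the loop 116 mm above it.
- brush: Broad flat brush, 60 x 20 mm, bristles down, hanging on the third hook; a bystander. Its carrying loop is the same as the weight's. Origin: centre of its underside; top of the loop 142 mm above it.
- bed: Press board: grey flat board 190 (x) x 150 (y) x 12 mm fixed on the table on the side away from the rack. Origin: centre of its underside.
- block_base: Plywood block 110 (x) x 60 (y) x 18 mm lying flat on the press board: the bottom of the pile. It is loose. Origin: centre of its underside; z up.
- block_b: Loose plywood block, same size as the bottom one (110 x 60 x 18 mm), lying flat on the table. Origin: centre of its underside, x along its length. Either loose block may be the second or the third of the pile; ends may be swapped round.
- block_c: The other loose plywood block, the same in every way, lying flat on the table.
- tin: Small steel tin, 38 mm in diameter and 36 mm high, standing between the two loose blocks; a bystander. Origin: centre of its underside.
- jar: Glass jar, 58 mm in diameter and 85 mm high, standing behind the press board; a bystander. Origin: centre of its underside.
- can: Labelled can, 56 mm in diameter and 50 mm high, standing in front of the press board; a bystander. Origin: centre of its underside.
- knife: Palette knife 200 mm long lying at the back of the table; a bystander.
Things that resemble listed ones, but are neither listed nor needed, are in the scene too. Leave any red or turquoise look-alike of the block_b alone.

How it is judged:
By the outcome, as a careful person would: the job done as asked, in the order asked, and still so for the second after the job is handed in, with the robot touching nothing.
It also fails if it takes over 72 s, if anything falls off the work surface, if the arm or the gripper's body presses on something with over 40 N, if the wrist force passes 120 N, or if a joint passes its speed limit or range.

## Working session

There is one attempt and no reset: what is moved stays moved. The work goes in short steps, Python scripts to look and compute and a tool call to move; the robot and the scene stay as the last step left them, time stands still between calls to the robot, and variables do not carry over. Pictures are saved under pics/ and viewed, at most 10 in all, crops included, and the job is handed in when it is done.

Besides the shell and the picture viewer there is one more tool, called after "Call:" by a JSON object that holds its "api" and its "payload". drive_tool: Moves the arm, as the interface text tells. Its arguments: {"type":"object","properties":{"deltas":{"type":"array","items":{"type":"array","items":{"type":"number"}}},"squeeze":{"type":"number"}},"required":["deltas"]}

```bash
mkdir -p pics; python3 - <<'E'
from plant import arm
import cv2,numpy as np,pickle
s=arm.observe();print(s)
ims={}
for n in("scene","top"):
    ims[n]=arm.read_camera(n);cv2.imwrite(f"pics/{n}0.png",ims[n])
for n in("scene","top","wrist"):
    print(n,arm.calibration(n))
E
```

```text
{'clock': 0.0, 'q': array([ 1.31597333e+00,  1.26397618e-01, -4.06058677e-02,  1.40541455e+00,
        1.43308921e-07,  1.57080220e+00]), 'dq': array([-7.93669868e-04, -9.29792045e-04, -7.28940463e-05,  1.71134248e-04,
        7.68037514e-04, -8.64378012e-04]), 'joint_torque': array([ 2.27247016e-03, -4.35911143e+01,  3.52927208e+01,  1.74770941e-02,
        5.27525765e-05,  8.89119690e-06]), 'eef_pos': array([0.13223826, 0.5076604 , 0.23852021]), 'orientation': array([ 1.27069924e-01,  9.91893430e-01, -8.04271731e-04, -1.03101437e-04]), 'force': array([-0.23775968, -0.56888308, -0.66408553]), 'ft_torque': array([-0.04286618, -0.02570663,  0.00465357]), 'gripper_force': 0.0, 'opening': 1.0046613530868953}
scene {'fx': 560.3125067197557, 'fy': 560.3125067197557, 'cx': 319.4903708206244, 'cy': 245.67094891650163, 'dist_coeffs': array([0.0036291, 0.       , 0.       , 0.       , 0.       ]), 'rvec': array([ 2.33137953,  0.73683664, -0.29940652]), 'tvec': array([-0.43190052, -0.11971058,  1.55101869])}
top {'fx': 526.6295273723509, 'fy': 526.6295273723509, 'cx': 313.9860177269796, 'cy': 238.5588684869064, 'dist_coeffs': array([-0.09936448,  0.        ,  0.        ,  0.        ,  0.        ]), 'rvec': array([ 2.20840404, -2.14234505,  0.14742362]), 'tvec': array([-0.03856794,  0.56410696,  1.37463756])}
wrist {'fx': 342.4995680940185, 'fy': 342.4995680940185, 'cx': 317.8926086999077, 'cy': 234.42896184746175, 'dist_coeffs': array([-0.02997862,  0.        ,  0.        ,  0.        ,  0.        ]), 'tool_from_camera': array([[ 6.36203812e-04, -9.52282606e-01, -3.05217027e-01,
         7.76535346e-02],
       [ 9.99999768e-01,  5.31069608e-04,  4.27483733e-04,
         5.99612249e-04],
       [-2.44993837e-04, -3.05217228e-01,  9.52282723e-01,
        -1.34878661e-01],
       [ 0.00000000e+00,  0.00000000e+00,  0.00000000e+00,
         1.00000000e+00]])}
```

```bash
ls -R . | head -30
```

```text
.:
pics

./pics:
scene0.png
top0.png
```

View pics/top0.png

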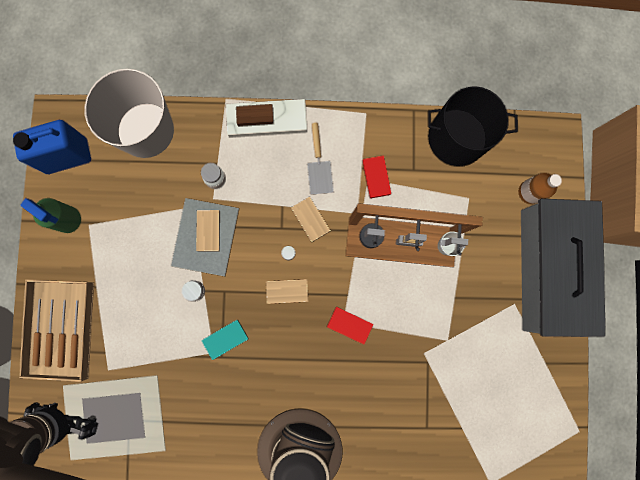

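View pics/scene0.png

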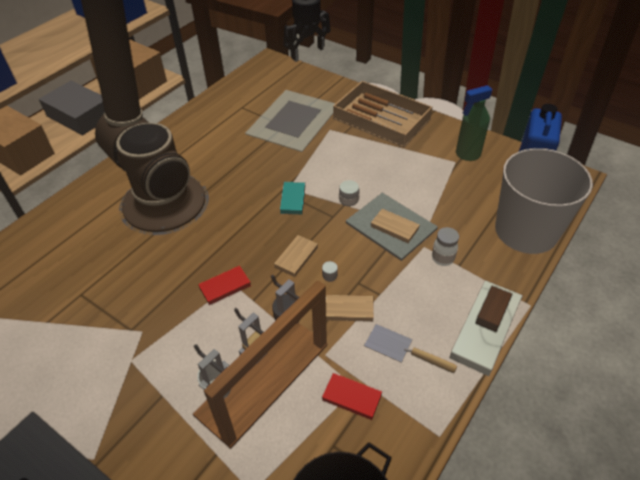

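Top view: the bed is at (207,237) with the base block at (207,230). The plywood candidates are at (311,219) and (287,291), with the tin between them at (288,253). The red (377,177; 350,325) and turquoise (225,339) blocks are look-alikes and stay put. The rack is at (415,235), with hanging items at (371,235), (410,240) and (453,243). The dark one at (371,235) should be the weight, so I'll enlarge to confirm and measure.

```bash
cat > h.py <<'E'
from plant import arm
import cv2,numpy as np
from scipy.spatial.transform import Rotation as R
def rays(name,px,st=None):
    c=arm.calibration(name);K=np.array([[c['fx'],0,c['cx']],[0,c['fy'],c['cy']],[0,0,1]])
    u=cv2.undistortPoints(np.array(px,float).reshape(-1,1,2),K,c['dist_coeffs']).reshape(-1,2)
    d=np.c_[u,np.ones(len(u))]
    if name=='wrist':
        T=c['tool_from_camera'];Rw=R.from_quat(st['orientation']).as_matrix()
        return st['eef_pos']+Rw@T[:3,3],d@(Rw@T[:3,:3]).T
    M=cv2.Rodrigues(c['rvec'])[0];return -M.T@c['tvec'],d@M
def plane(name,px,z,st=None):
    o,d=rays(name,px,st);return o+d*((z-o[2])/d[:,2])[:,None]
def proj(name,P,st=None):
    P=np.array(P,float).reshape(-1,3);c=arm.calibration(name);K=np.array([[c['fx'],0,c['cx']],[0,c['fy'],c['cy']],[0,0,1]])
    if name=='wrist':
        T=c['tool_from_camera'];Rw=R.from_quat(st['orientation']).as_matrix();Rc=(Rw@T[:3,:3]).T;o=st['eef_pos']+Rw@T[:3,3]
        rv=cv2.Rodrigues(Rc)[0];tv=-Rc@o
    else: rv,tv=c['rvec'],c['tvec']
    return cv2.projectPoints(P,rv,tv,K,c['dist_coeffs'])[0].reshape(-1,2)
def rect(name,mask,z,near,st=None):
    cs=cv2.findContours(mask,cv2.RETR_EXTERNAL,cv2.CHAIN_APPROX_NONE)[0]
    cs=[c for c in cs if cv2.pointPolygonTest(c,tuple(map(float,near)),True)>-6 and cv2.contourArea(c)>100]
    c=max(cs,key=cv2.contourArea);P=plane(name,c.reshape(-1,2),z,st)[:,:2]
    (x,y),(a,b),t=cv2.minAreaRect((P*1000).astype(np.float32))
    if a<b:a,b,t=b,a,t+90
    return round(x,1),round(y,1),round(a,1),round(b,1),round((t+90)%180-90,1)
E
python3 - <<'E'
from h import *
im=cv2.imread('pics/top0.png');hsv=cv2.cvtColor(im,cv2.COLOR_BGR2HSV)
for p in [(311,219),(287,291),(207,230),(330,250),(250,250),(290,320),(335,200)]: print(p,hsv[p[1],p[0]],plane('top',[p],.018)[0].round(3))
for p in [(371,235),(410,240),(453,243)]: print(plane('top',[p],.15)[0].round(3))
c=cv2.resize(im[190:310,270:490],None,fx=3.6,fy=3.6,interpolation=cv2.INTER_CUBIC);print(c.shape)
cv2.imwrite('pics/crop1.png',c)
m=((hsv[...,2]>185)&(hsv[...,1]>70)&(hsv[...,1]<140)).astype(np.uint8)*255
m=cv2.morphologyEx(m,cv2.MORPH_OPEN,np.ones((3,3)))
for p,z in [((311,219),.018),((287,291),.018),((207,230),.03)]:
    try: print(p,rect('top',m,z,p))
    except Exception as e: print(e)
E
```

```text
(311, 219) [ 17 101 197] [ 0.62  -0.012  0.018]
(287, 291) [ 17 102 198] [0.424 0.046 0.018]
(207, 230) [ 17 101 197] [0.581 0.268 0.018]
(330, 250) [ 16 131 146] [ 0.537 -0.066  0.018]
(250, 250) [ 16 132 153] [0.53  0.149 0.018]
(290, 320) [ 17 133 125] [0.347 0.036 0.018]
(335, 200) [ 18  31 219] [ 0.674 -0.076  0.018]
[ 0.565 -0.158  0.15 ]
[ 0.556 -0.255  0.15 ]
[ 0.552 -0.363  0.15 ]
(432, 792, 3)
(311, 219) (620.7, -9.5, 108.3, 60.2, 32.6)
(287, 291) (423.6, 46.8, 109.8, 59.2, -85.4)
(207, 230) (579.1, 265.4, 108.2, 59.0, 2.8)
```

View pics/crop1.png

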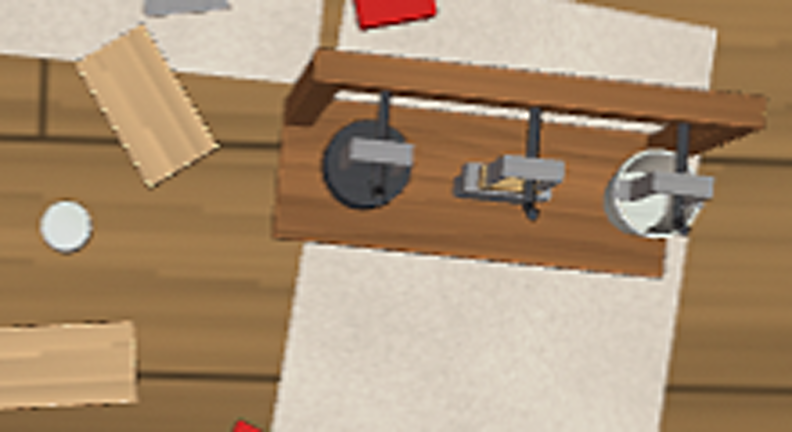

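The crop confirms it. The weight is the dark disc under the leftmost loop (crop 366,165), on the +y hook. Next is the brush (510,175), then the pail (660,190). The two plywood blocks at (147,107) and (65,365) are the only unpainted ones off the bed. Next I'll plan a hover over the base block.

```bash
cat >> h.py <<'E'
def plan(x,y,z,yaw,n):
    "constant row (units) taking the tool in n rows to x,y,z (m) with tool y at yaw deg (mod 180)"
    s=arm.observe();M=R.from_quat(s['orientation']).as_matrix();p=s['eef_pos']
    cur=np.degrees(np.arctan2(M[1,1],M[0,1]));d=(yaw-cur+90)%180-90
    for d in (d,d-np.sign(d)*180):
        w=-np.radians(d)/n   # tool z points down
        A=sum(M@R.from_rotvec([0,0,w*k]).as_matrix() for k in range(n))
        v=np.linalg.solve(A,np.array([x,y,z])-p)/.02
        # tilt correction of the tool axis
        print(n,'row',v.round(2),'rz',round(w/.08,3),'| cur',p.round(4),round(cur,2),'z-axis',M[:,2].round(4),'q6',s['q'][5].round(2),'F',s['force'].round(1),'op',round(s['opening'],3),'t',round(s['clock'],2))
E
python3 -c "
from h import *
plan(.579,.265,.24,92.8,24)"
```

```text
24 row [-0.98 -0.4  -0.  ] rz -0.158 | cur [0.1322 0.5077 0.2386] 75.4 z-axis [-4.0e-04 -1.4e-03 -1.0e+00] q6 1.57 F [ 0.1 -0.4 -0. ] op 1.002 t 0.1
24 row [-0.67  1.37 -0.  ] rz 1.478 | cur [0.1322 0.5077 0.2386] 75.4 z-axis [-4.0e-04 -1.4e-03 -1.0e+00] q6 1.57 F [ 0.1 -0.4 -0. ] op 1.002 t 0.1
```

Call:
{"api": "drive_tool", "payload": {"deltas": [[-0.98,-0.4,0,0,0,-0.158,-1],[-0.98,-0.4,0,0,0,-0.158,-1],[-0.98,-0.4,0,0,0,-0.158,-1],[-0.98,-0.4,0,0,0,-0.158,-1],[-0.98,-0.4,0,0,0,-0.158,-1],[-0.98,-0.4,0,0,0,-0.158,-1],[-0.98,-0.4,0,0,0,-0.158,-1],[-0.98,-0.4,0,0,0,-0.158,-1]]}}

```text
clock: 0.77
eef_pos: [0.2729, 0.4119, 0.2389]
orientation: [0.076, 0.997, -0.0, -0.0]
force: [0.5, 0.2, -0.0]
opening: 1.001
gripper_force: 0.0
```

Call:
{"api": "drive_tool", "payload": {"deltas": [[-0.98,-0.4,0,0,0,-0.158,-1],[-0.98,-0.4,0,0,0,-0.158,-1],[-0.98,-0.4,0,0,0,-0.158,-1],[-0.98,-0.4,0,0,0,-0.158,-1],[-0.98,-0.4,0,0,0,-0.158,-1],[-0.98,-0.4,0,0,0,-0.158,-1],[-0.98,-0.4,0,0,0,-0.158,-1],[-0.98,-0.4,0,0,0,-0.158,-1]]}}

```text
clock: 1.43
eef_pos: [0.4217, 0.3312, 0.2389]
orientation: [0.026, 1.0, -0.0, -0.0]
force: [1.2, 0.2, 0.6]
opening: 1.002
gripper_force: 0.0
```

Call:
{"api": "drive_tool", "payload": {"deltas": [[-0.98,-0.4,0,0,0,-0.158,-1],[-0.98,-0.4,0,0,0,-0.158,-1],[-0.98,-0.4,0,0,0,-0.158,-1],[-0.98,-0.4,0,0,0,-0.158,-1],[-0.98,-0.4,0,0,0,-0.158,-1],[-0.98,-0.4,0,0,0,-0.158,-1],[-0.98,-0.4,0,0,0,-0.158,-1],[-0.98,-0.4,0,0,0,-0.158,-1]]}}

```text
clock: 2.1
eef_pos: [0.578, 0.2661, 0.2387]
orientation: [-0.025, 1.0, -0.0, -0.0]
force: [0.5, 1.1, -0.9]
opening: 1.001
gripper_force: 0.0
```

```bash
cat >> h.py <<'E'
def wrist(fn):
    st=arm.observe();im=arm.read_camera('wrist');cv2.imwrite('pics/'+fn,im);return st,im
def ply(im,lo=185):
    hsv=cv2.cvtColor(im,cv2.COLOR_BGR2HSV)
    m=((hsv[...,2]>lo)&(hsv[...,1]>70)&(hsv[...,1]<140)).astype(np.uint8)*255
    return cv2.morphologyEx(m,cv2.MORPH_OPEN,np.ones((3,3)))
E
python3 - <<'E'
from h import *
plan(.579,.265,.24,92.8,8)
st,im=wrist('w1.png');hsv=cv2.cvtColor(im,cv2.COLOR_BGR2HSV)
for P in [(.579,.265,.03),(.62,-.01,.018),(.424,.047,.018)]:
    p=proj('wrist',[P],st)[0];print(p.round());i=p.astype(int)
    if 0<=i[0]<640 and 0<=i[1]<480: print(hsv[i[1],i[0]])
    try:print(rect('wrist',ply(im),P[2],p,st))
    except Exception as e:print('x',e)
E
```

```text
8 row [-0.01 -0.01 -0.01] rz 0.0 | cur [0.578  0.2661 0.2387] 92.81 z-axis [-9.e-04 -4.e-04 -1.e+00] q6 0.38 F [ 0.5  1.1 -0.9] op 1.001 t 2.1
8 row [ 0.01 -0.01 -0.01] rz -4.908 | cur [0.578  0.2661 0.2387] 92.81 z-axis [-9.e-04 -4.e-04 -1.e+00] q6 0.38 F [ 0.5  1.1 -0.9] op 1.001 t 2.1
[316. 205.]
[ 19 107 200]
(580.5, 264.8, 108.1, 58.9, 2.2)
[ 65. 227.]
[ 18 112 201]
(621.9, -9.7, 109.5, 59.7, 32.9)
[91. 30.]
[ 19 111 200]
(425.1, 47.3, 109.2, 57.8, -85.5)
```

View pics/w1.png

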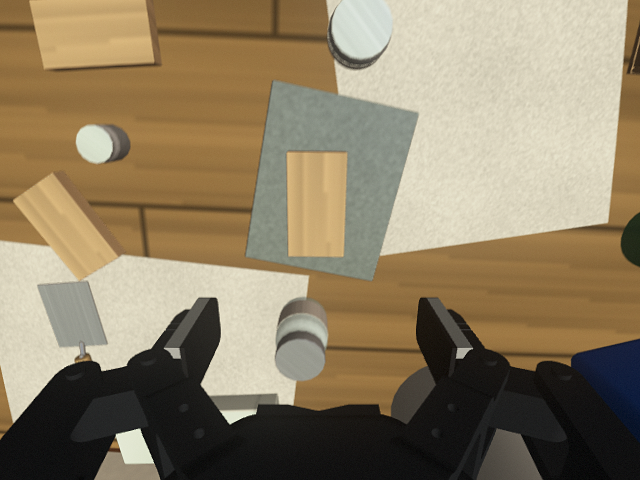

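The wrist view shows the base block at (316,205) and both plywood blocks, at (65,227) and (91,30), all clear. It agrees with the top view within 2 mm. Going over the block at (0.622, -0.010).

```bash
python3 -c "
from h import *
plan(.622,-.010,.12,122.9,16)"
```

```text
16 row [ 0.13 -0.87  0.37] rz -0.411 | cur [0.581  0.2647 0.2378] 92.72 z-axis [ 3.0e-04 -1.6e-03 -1.0e+00] q6 0.38 F [-0.  -1.2 -0.9] op 1.0 t 2.15
16 row [-1.14 -0.28  0.37] rz 2.043 | cur [0.581  0.2647 0.2378] 92.72 z-axis [ 3.0e-04 -1.6e-03 -1.0e+00] q6 0.38 F [-0.  -1.2 -0.9] op 1.0 t 2.15
```

Call:
{"api": "drive_tool", "payload": {"deltas": [[0.13,-0.87,0.37,0,0,-0.411,-1],[0.13,-0.87,0.37,0,0,-0.411,-1],[0.13,-0.87,0.37,0,0,-0.411,-1],[0.13,-0.87,0.37,0,0,-0.411,-1],[0.13,-0.87,0.37,0,0,-0.411,-1],[0.13,-0.87,0.37,0,0,-0.411,-1],[0.13,-0.87,0.37,0,0,-0.411,-1],[0.13,-0.87,0.37,0,0,-0.411,-1]]}}

```text
clock: 2.82
eef_pos: [0.5789, 0.1256, 0.1793]
orientation: [-0.156, 0.988, -0.0, -0.0]
force: [0.1, -0.1, 0.4]
opening: 1.0
gripper_force: 0.0
```

Call:
{"api": "drive_tool", "payload": {"deltas": [[0.13,-0.87,0.37,0,0,-0.411,-1],[0.13,-0.87,0.37,0,0,-0.411,-1],[0.13,-0.87,0.37,0,0,-0.411,-1],[0.13,-0.87,0.37,0,0,-0.411,-1],[0.13,-0.87,0.37,0,0,-0.411,-1],[0.13,-0.87,0.37,0,0,-0.411,-1],[0.13,-0.87,0.37,0,0,-0.411,-1],[0.13,-0.87,0.37,0,0,-0.411,-1]]}}

```text
clock: 3.48
eef_pos: [0.6177, -0.0093, 0.1201]
orientation: [-0.284, 0.959, 0.0, -0.0]
force: [0.6, -0.0, -0.7]
opening: 0.998
gripper_force: 0.0
```

```bash
python3 - <<'E'
from h import *
arm.read_camera('wrist')
st,im=wrist('w2.png')
P=(.622,-.01,.018);p=proj('wrist',[P],st)[0];r=rect('wrist',ply(im),P[2],p,st);print(r)
plan(r[0]/1e3,r[1]/1e3,.012,r[4]+90,8)
E
```

```text
(620.2, -9.7, 109.4, 59.9, 32.7)
8 row [-0.02 -0.01  0.67] rz 0.003 | cur [ 0.6175 -0.0105  0.1188] 122.79 z-axis [-2.9e-03 -5.0e-04 -1.0e+00] q6 -0.59 F [-0.3 -0.4  0.2] op 1.002 t 3.58
8 row [ 0.   -0.03  0.67] rz -4.906 | cur [ 0.6175 -0.0105  0.1188] 122.79 z-axis [-2.9e-03 -5.0e-04 -1.0e+00] q6 -0.59 F [-0.3 -0.4  0.2] op 1.002 t 3.58
```

Call:
{"api": "drive_tool", "payload": {"deltas": [[-0.02,-0.01,0.67,0,0,0,-1],[-0.02,-0.01,0.67,0,0,0,-1],[-0.02,-0.01,0.67,0,0,0,-1],[-0.02,-0.01,0.67,0,0,0,-1],[-0.02,-0.01,0.67,0,0,0,-1],[-0.02,-0.01,0.67,0,0,0,-1],[-0.02,-0.01,0.67,0,0,0,-1],[-0.02,-0.01,0.67,0,0,0,-1]], "squeeze": 40}}

```text
clock: 4.25
eef_pos: [0.6212, -0.0073, 0.0132]
orientation: [-0.283, 0.959, 0.0, -0.0]
force: [-0.1, 0.5, 0.1]
opening: 1.0
gripper_force: 0.0
```

Call:
{"api": "drive_tool", "payload": {"deltas": [[0,0,0,0,0,0,1],[0,0,0,0,0,0,1],[0,0,0,0,0,0,1],[0,0,0,0,0,0,1],[0,0,0,0,0,0,1],[0,0,0,0,0,0,1],[0,0,0,0,0,0,1],[0,0,0,0,0,0,1]], "squeeze": 40}}

```text
clock: 4.92
eef_pos: [0.6218, -0.0081, 0.0143]
orientation: [-0.283, 0.959, 0.0, 0.0]
force: [0.1, 0.5, 2.0]
opening: 0.692
gripper_force: 44.1
```

```bash
python3 -c "
from h import *
plan(.620,-.010,.13,122.7,8)"
```

```text
8 row [ 0.02 -0.   -0.72] rz 0.006 | cur [ 0.6218 -0.0081  0.0143] 122.92 z-axis [ 8.e-04  3.e-04 -1.e+00] q6 -0.59 F [0.1 0.5 2. ] op 0.692 t 4.92
8 row [ 0.01  0.02 -0.72] rz -4.903 | cur [ 0.6218 -0.0081  0.0143] 122.92 z-axis [ 8.e-04  3.e-04 -1.e+00] q6 -0.59 F [0.1 0.5 2. ] op 0.692 t 4.92
```

Call:
{"api": "drive_tool", "payload": {"deltas": [[0,0,-0.7,0,0,0,1],[0,0,-0.7,0,0,0,1],[0,0,-0.7,0,0,0,1],[0,0,-0.7,0,0,0,1],[0,0,-0.7,0,0,0,1],[0,0,-0.7,0,0,0,1],[0,0,-0.7,0,0,0,1],[0,0,-0.7,0,0,0,1]]}}

```text
clock: 5.58
eef_pos: [0.6213, -0.0082, 0.1262]
orientation: [-0.283, 0.959, 0.0, -0.0]
force: [0.1, -0.4, -1.4]
opening: 0.683
gripper_force: 43.7
```

```bash
python3 - <<'E'
from h import *
arm.read_camera('wrist')
for i in range(5):
    st,im=wrist('w3.png');print(st['clock'].round(2) if hasattr(st['clock'],'round') else st['clock'],st['eef_pos'].round(4),st['q'].round(4))
plan(.58,.265,.126,92.4,16)
E
```

```text
5.6333 [ 0.6226 -0.0082  0.1294] [-1.3200e-02  3.2590e-01 -2.8500e-02  1.2126e+00 -1.0000e-04 -5.8770e-01]
5.6833 [ 0.6228 -0.0082  0.1281] [-1.3200e-02  3.2650e-01 -3.0400e-02  1.2098e+00 -1.0000e-04 -5.8770e-01]
5.7333 [ 0.6222 -0.0082  0.1266] [-0.0132  0.3274 -0.0326  1.2086 -0.     -0.5877]
5.7833 [ 0.6216 -0.0082  0.1254] [-0.0132  0.3282 -0.0341  1.2082 -0.     -0.5877]
5.8333 [ 0.6211 -0.0082  0.1247] [-0.0132  0.3287 -0.035   1.2082 -0.     -0.5877]
16 row [-0.15  0.86 -0.  ] rz 0.416 | cur [ 0.6209 -0.0082  0.1244] 122.92 z-axis [-0.0018  0.     -1.    ] q6 -0.59 F [ 0.6  0.9 -1.8] op 0.685 t 5.88
16 row [-1.16 -0.09 -0.  ] rz -2.038 | cur [ 0.6209 -0.0082  0.1244] 122.92 z-axis [-0.0018  0.     -1.    ] q6 -0.59 F [ 0.6  0.9 -1.8] op 0.685 t 5.88
```

View pics/w3.png

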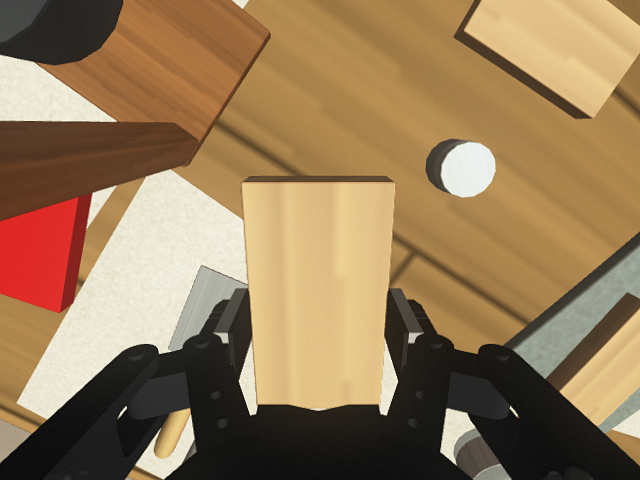

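The block is held square: its near edge is at row 182, columns 243–395. On the way I'll stop at a waypoint where the base shows beside the held block.

```bash
python3 -c "
from h import *
T=arm.calibration('wrist')['tool_from_camera']
st=dict(eef_pos=np.zeros(3),orientation=[0,0,0,1])
print((plane('wrist',[(243,182),(395,182)],-.0037,st)*1e3).round(1))
plan(.635,.13,.15,92.4,8)"
```

```text
[[ 56.5 -28.8  -3.7]
 [ 56.5  29.6  -3.7]]
8 row [-0.38  0.79 -0.16] rz 0.832 | cur [ 0.6209 -0.0082  0.1244] 122.92 z-axis [-0.0018  0.     -1.    ] q6 -0.59 F [ 0.6  0.9 -1.8] op 0.685 t 5.88
8 row [-1.13 -0.29 -0.16] rz -4.076 | cur [ 0.6209 -0.0082  0.1244] 122.92 z-axis [-0.0018  0.     -1.    ] q6 -0.59 F [ 0.6  0.9 -1.8] op 0.685 t 5.88
```

Call:
{"api": "drive_tool", "payload": {"deltas": [[-0.38,0.79,-0.16,0,0,0.832,1],[-0.38,0.79,-0.16,0,0,0.832,1],[-0.38,0.79,-0.16,0,0,0.832,1],[-0.38,0.79,-0.16,0,0,0.832,1],[-0.38,0.79,-0.16,0,0,0.832,1],[-0.38,0.79,-0.16,0,0,0.832,1],[-0.38,0.79,-0.16,0,0,0.832,1],[-0.38,0.79,-0.16,0,0,0.832,1]]}}

```text
clock: 6.55
eef_pos: [0.6357, 0.1305, 0.1501]
orientation: [-0.02, 1.0, -0.0, -0.001]
force: [-0.1, 0.4, -1.2]
opening: 0.685
gripper_force: 43.8
```

```bash
python3 - <<'E'
from h import *
for i in range(6): arm.read_camera('wrist')
st,im=wrist('w4.png')
P=(.58,.265,.03);p=proj('wrist',[P],st)[0];print(p,st['eef_pos'])
m=ply(im);print(rect('wrist',m,.03,p,st))
cs=cv2.findContours(m,cv2.RETR_EXTERNAL,cv2.CHAIN_APPROX_NONE)[0]
for c in cs:
    if cv2.contourArea(c)>800: print(cv2.boundingRect(c),cv2.minAreaRect(c))
E
```

```text
[503.51444986 165.24851345] [0.63568366 0.12901665 0.15037379]
(579.1, 265.2, 109.2, 59.3, 2.2)
(242, 182, 153, 226) ((318.0, 294.5), (225.0, 152.0), 90.0)
(456, 85, 101, 150) ((506.1717834472656, 160.02182006835938), (81.97662353515625, 159.41824340820312), 7.236921787261963)
```

```bash
python3 -c "
from h import *
im=cv2.imread('pics/w1.png')
plan(.5807,.2651,.11,92.3,8)"
```

```text
8 row [0.31 0.87 0.25] rz 0.003 | cur [0.6358 0.1288 0.1506] 92.4 z-axis [-1.3e-03 -5.0e-04 -1.0e+00] q6 0.16 F [ 0.1 -0.7 -0.7] op 0.689 t 6.9
8 row [-1.23  0.74  0.25] rz -4.906 | cur [0.6358 0.1288 0.1506] 92.4 z-axis [-1.3e-03 -5.0e-04 -1.0e+00] q6 0.16 F [ 0.1 -0.7 -0.7] op 0.689 t 6.9
```

Call:
{"api": "drive_tool", "payload": {"deltas": [[0.31,0.87,0.25,0,0,0,1],[0.31,0.87,0.25,0,0,0,1],[0.31,0.87,0.25,0,0,0,1],[0.31,0.87,0.25,0,0,0,1],[0.31,0.87,0.25,0,0,0,1],[0.31,0.87,0.25,0,0,0,1],[0.31,0.87,0.25,0,0,0,1],[0.31,0.87,0.25,0,0,0,1]]}}

```text
clock: 7.57
eef_pos: [0.5804, 0.2665, 0.111]
orientation: [-0.021, 1.0, -0.0, -0.0]
force: [1.1, -0.3, -1.4]
opening: 0.689
gripper_force: 43.8
```

Call:
{"api": "drive_tool", "payload": {"deltas": [[0,0,0.38,0,0,0,1],[0,0,0.38,0,0,0,1],[0,0,0.38,0,0,0,1],[0,0,0.38,0,0,0,1],[0,0,0.38,0,0,0,1],[0,0,0,0,0,0,1],[0,0,0,0,0,0,1],[0,0,0,0,0,0,1]]}}

```text
clock: 8.23
eef_pos: [0.5811, 0.2664, 0.0735]
orientation: [-0.021, 1.0, 0.0, 0.0]
force: [0.4, 0.3, -0.9]
opening: 0.685
gripper_force: 43.7
```

```bash
python3 - <<'E'
from h import *
for i in range(3): st,im=wrist('w5.png')
plan(.5807,.2651,.0446,92.3,8)
E
```

```text
8 row [ 0.   -0.01  0.18] rz 0.003 | cur [0.5812 0.2667 0.0739] 92.41 z-axis [ 9.e-04  4.e-04 -1.e+00] q6 0.39 F [-0.1  0.   0.1] op 0.69 t 8.38
8 row [0.02 0.   0.18] rz -4.906 | cur [0.5812 0.2667 0.0739] 92.41 z-axis [ 9.e-04  4.e-04 -1.e+00] q6 0.39 F [-0.1  0.   0.1] op 0.69 t 8.38
```

View pics/w5.png

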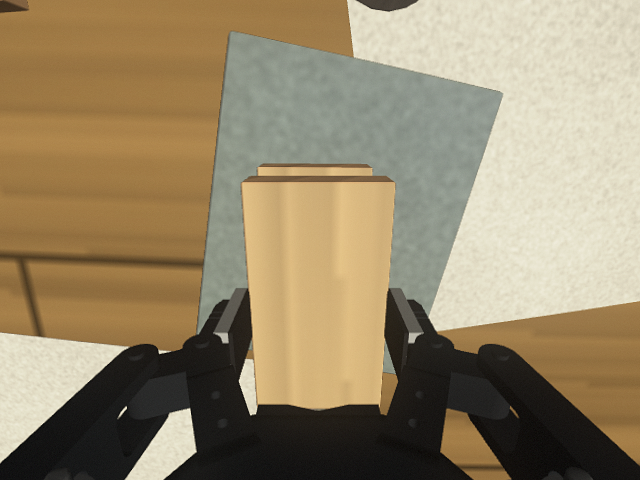

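The base's near edge shows just below the held block, at row 167, columns 258–372. The held block's edge is at row 182, columns 243–395. I'll compare both in the tool frame.

```bash
python3 - <<'E'
from h import *
st=dict(eef_pos=np.zeros(3),orientation=[0,0,0,1])
g=cv2.cvtColor(cv2.imread('pics/w5.png'),cv2.COLOR_BGR2GRAY).astype(int)
for c in (270,300,340,365): print(c,[ (r,g[r,c]) for r in range(158,188)])
for r in (171,172,173): print(r,g[r,250:264],g[r,366:380])
for r in (190,200): print(r,g[r,238:250],g[r,388:400])
E
```

```text
270 [(158, np.int64(150)), (159, np.int64(150)), (160, np.int64(150)), (161, np.int64(154)), (162, np.int64(154)), (163, np.int64(123)), (164, np.int64(98)), (165, np.int64(100)), (166, np.int64(87)), (167, np.int64(181)), (168, np.int64(185)), (169, np.int64(186)), (170, np.int64(184)), (171, np.int64(185)), (172, np.int64(186)), (173, np.int64(184)), (174, np.int64(188)), (175, np.int64(168)), (176, np.int64(94)), (177, np.int64(98)), (178, np.int64(101)), (179, np.int64(100)), (180, np.int64(98)), (181, np.int64(83)), (182, np.int64(162)), (183, np.int64(175)), (184, np.int64(174)), (185, np.int64(175)), (186, np.int64(173)), (187, np.int64(174))]
300 [(158, np.int64(146)), (159, np.int64(145)), (160, np.int64(144)), (161, np.int64(144)), (162, np.int64(148)), (163, np.int64(116)), (164, np.int64(85)), (165, np.int64(92)), (166, np.int64(94)), (167, np.int64(164)), (168, np.int64(181)), (169, np.int64(181)), (170, np.int64(181)), (171, np.int64(179)), (172, np.int64(180)), (173, np.int64(181)), (174, np.int64(185)), (175, np.int64(161)), (176, np.int64(83)), (177, np.int64(83)), (
[... 1399 characters left out ...]
 (182, np.int64(180)), (183, np.int64(184)), (184, np.int64(188)), (185, np.int64(186)), (186, np.int64(185)), (187, np.int64(185))]
171 [144 147 147 148 149 150 121 122 183 200 195 193 193 192] [176 176 176 175 178 189 143 139 150 149 146 146 144 142]
172 [146 147 146 148 150 149 131 134 180 200 195 191 192 193] [177 177 177 175 178 187 163 146 147 147 143 144 144 145]
173 [147 150 151 150 151 149 132 131 178 200 194 193 192 193] [177 177 179 178 178 187 163 146 145 145 145 145 145 143]
190 [146 149 126 117 172 196 197 194 195 192 191 194] [177 177 178 177 179 178 187 157 147 147 148 152]
200 [143 145 144 132 139 182 199 196 194 195 192 192] [180 179 177 177 179 182 143 136 146 141 144 143]
```

```bash
python3 - <<'E'
from h import *
st=dict(eef_pos=np.zeros(3),orientation=[0,0,0,1])
print('held',(plane('wrist',[(270,181.5),(365,181.5),(241.5,190),(395,190)],-.0037,st)*1e3).round(1).tolist())
print('base',(plane('wrist',[(270,166.5),(365,167.2),(257.5,172),(371.9,172)],.0439,st)*1e3).round(1).tolist())
E
```

```text
held [[56.8, -17.9, -3.7], [56.8, 18.5, -3.7], [53.5, -29.1, -3.7], [53.5, 30.3, -3.7]]
base [[57.0, -24.3, 43.9], [56.7, 24.8, 43.9], [54.2, -30.9, 43.9], [54.2, 28.5, 43.9]]
```

Call:
{"api": "drive_tool", "payload": {"deltas": [[0,-0.085,0,0,0,0.06,1],[0,0,0.25,0,0,0,1],[0,0,0.25,0,0,0,1],[0,0,0.25,0,0,0,1],[0,0,0.25,0,0,0,1],[0,0,0.25,0,0,0,1],[0,0,0.1,0,0,0,1],[0,0,0.08,0,0,0,1]]}}

```text
clock: 9.05
eef_pos: [0.5805, 0.2649, 0.0442]
orientation: [-0.019, 1.0, -0.0, -0.0]
force: [-4.4, -2.0, 9.8]
opening: 0.682
gripper_force: 44.9
```

```bash
python3 - <<'E'
from h import *
for i in range(4): st,im=wrist('w6.png')
plan(.5807,.2651,.0446,92.3,8)
E
```

```text
8 row [0. 0. 0.] rz -0.004 | cur [0.5811 0.2651 0.0448] 92.14 z-axis [ 3.e-04  1.e-04 -1.e+00] q6 0.39 F [ 0.3  0.  -0.6] op 0.682 t 9.25
8 row [ 0. -0.  0.] rz 4.904 | cur [0.5811 0.2651 0.0448] 92.14 z-axis [ 3.e-04  1.e-04 -1.e+00] q6 0.39 F [ 0.3  0.  -0.6] op 0.682 t 9.25
```

Call:
{"api": "drive_tool", "payload": {"deltas": [[0,0,0.03,0,0,0,1],[0,0,0,0,0,0,0.2],[0,0,0,0,0,0,-0.6],[0,0,0,0,0,0,-1],[0,0,0,0,0,0,-1],[0,0,0,0,0,0,-1],[0,0,-0.1,0,0,0,-1],[0,0,-0.4,0,0,0,-1]]}}

```text
clock: 9.92
eef_pos: [0.5801, 0.2647, 0.0532]
orientation: [-0.019, 1.0, -0.0, -0.001]
force: [0.4, -0.0, 0.3]
opening: 0.996
gripper_force: 0.0
```

Call:
{"api": "drive_tool", "payload": {"deltas": [[0,0,-0.7,0,0,0,-1],[0,0,-0.7,0,0,0,-1],[0,0,-0.7,0,0,0,-1],[0,0,-0.7,0,0,0,-1],[0,0,-0.7,0,0,0,-1],[0,0,-0.7,0,0,0,-1],[0,0,-0.7,0,0,0,-1],[0,0,-0.7,0,0,0,-1]]}}

```text
clock: 10.58
eef_pos: [0.5809, 0.265, 0.1677]
orientation: [-0.019, 1.0, 0.0, 0.0]
force: [1.5, 0.2, -1.1]
opening: 1.002
gripper_force: 0.0
```

```bash
python3 - <<'E'
from h import *
for i in range(4): st,im=wrist('w7.png')
p=proj('wrist',[(.58,.265,.048)],st)[0].astype(int);print(p)
print(rect('wrist',ply(im),.048,p,st))
cv2.imwrite('pics/w7c.png',cv2.resize(im[max(0,p[1]-120):p[1]+120,p[0]-120:p[0]+120],None,fx=2.5,fy=2.5))
plan(.425,.047,.12,4.6,16)
E
```

```text
[316 226]
(579.1, 265.6, 108.9, 58.9, 2.3)
16 row [-0.05 -0.92  0.14] rz 1.194 | cur [0.5811 0.2651 0.1665] 92.14 z-axis [ 1.e-03  5.e-04 -1.e+00] q6 0.39 F [-0.7  1.3 -0.6] op 1.001 t 10.78
16 row [ 0.92 -0.15  0.14] rz -1.261 | cur [0.5811 0.2651 0.1665] 92.14 z-axis [ 1.e-03  5.e-04 -1.e+00] q6 0.39 F [-0.7  1.3 -0.6] op 1.001 t 10.78
```

View pics/w7c.png

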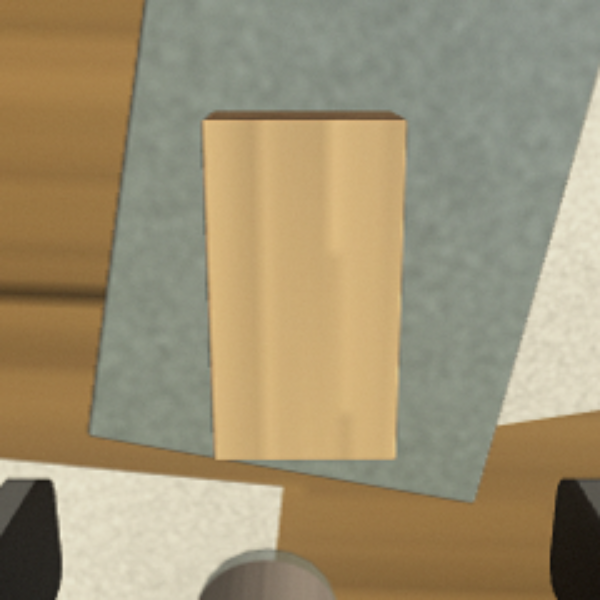

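The second block lies flush on the base: its outline matches (crop 205–405, 120–460) with no step. Now the other block.

```bash
python3 -c "
from h import *
plan(.425,.047,.12,4.5,24)"
```

```text
24 row [-0.05 -0.62  0.1 ] rz 0.797 | cur [0.5811 0.2651 0.1665] 92.14 z-axis [ 1.e-03  5.e-04 -1.e+00] q6 0.39 F [-0.7  1.3 -0.6] op 1.001 t 10.78
24 row [ 0.62 -0.09  0.1 ] rz -0.84 | cur [0.5811 0.2651 0.1665] 92.14 z-axis [ 1.e-03  5.e-04 -1.e+00] q6 0.39 F [-0.7  1.3 -0.6] op 1.001 t 10.78
```

Call:
{"api": "drive_tool", "payload": {"deltas": [[-0.05,-0.62,0.1,0,0,0.797,-1],[-0.05,-0.62,0.1,0,0,0.797,-1],[-0.05,-0.62,0.1,0,0,0.797,-1],[-0.05,-0.62,0.1,0,0,0.797,-1],[-0.05,-0.62,0.1,0,0,0.797,-1],[-0.05,-0.62,0.1,0,0,0.797,-1],[-0.05,-0.62,0.1,0,0,0.797,-1],[-0.05,-0.62,0.1,0,0,0.797,-1]]}}

```text
clock: 11.45
eef_pos: [0.5698, 0.1663, 0.1485]
orientation: [0.236, 0.972, -0.001, -0.001]
force: [1.1, -0.5, -0.2]
opening: 1.003
gripper_force: 0.0
```

Call:
{"api": "drive_tool", "payload": {"deltas": [[-0.05,-0.62,0.1,0,0,0.797,-1],[-0.05,-0.62,0.1,0,0,0.797,-1],[-0.05,-0.62,0.1,0,0,0.797,-1],[-0.05,-0.62,0.1,0,0,0.797,-1],[-0.05,-0.62,0.1,0,0,0.797,-1],[-0.05,-0.62,0.1,0,0,0.797,-1],[-0.05,-0.62,0.1,0,0,0.797,-1],[-0.05,-0.62,0.1,0,0,0.797,-1]]}}

```text
clock: 12.12
eef_pos: [0.5126, 0.086, 0.1327]
orientation: [0.473, 0.881, -0.001, -0.001]
force: [-0.4, -0.2, -0.4]
opening: 1.003
gripper_force: 0.0
```

Call:
{"api": "drive_tool", "payload": {"deltas": [[-0.05,-0.62,0.1,0,0,0.797,-1],[-0.05,-0.62,0.1,0,0,0.797,-1],[-0.05,-0.62,0.1,0,0,0.797,-1],[-0.05,-0.62,0.1,0,0,0.797,-1],[-0.05,-0.62,0.1,0,0,0.797,-1],[-0.05,-0.62,0.1,0,0,0.797,-1],[-0.05,-0.62,0.1,0,0,0.797,-1],[-0.05,-0.62,0.1,0,0,0.797,-1]]}}

```text
clock: 12.78
eef_pos: [0.4235, 0.0439, 0.1169]
orientation: [0.68, 0.733, -0.001, -0.001]
force: [0.3, 0.1, -0.2]
opening: 1.0
gripper_force: 0.0
```

```bash
python3 - <<'E'
from h import *
for i in range(5): st,im=wrist('w8.png')
P=(.425,.047,.018);p=proj('wrist',[P],st)[0];r=rect('wrist',ply(im),P[2],p,st);print(r)
plan(r[0]/1e3,r[1]/1e3,.013,r[4]+90,8)
E
```

```text
(426.3, 47.9, 109.2, 65.3, -85.5)
8 row [0.02 0.01 0.66] rz 0.001 | cur [0.4252 0.0444 0.1179] 4.54 z-axis [ 2.e-04  1.e-04 -1.e+00] q6 1.6 F [ 0.3 -0.7  1.2] op 1.001 t 13.03
8 row [-0.01  0.04  0.66] rz -4.908 | cur [0.4252 0.0444 0.1179] 4.54 z-axis [ 2.e-04  1.e-04 -1.e+00] q6 1.6 F [ 0.3 -0.7  1.2] op 1.001 t 13.03
```

Call:
{"api": "drive_tool", "payload": {"deltas": [[0.02,0,0.66,0,0,0,-1],[0.02,0,0.66,0,0,0,-1],[0.02,0,0.66,0,0,0,-1],[0.02,0,0.66,0,0,0,-1],[0.02,0,0.66,0,0,0,-1],[0.02,0,0.66,0,0,0,-1],[0.02,0,0.66,0,0,0,-1],[0,0,0.6,0,0,0,-1]]}}

```text
clock: 13.7
eef_pos: [0.4253, 0.0473, 0.0128]
orientation: [0.678, 0.735, -0.0, -0.0]
force: [0.2, 0.2, 1.4]
opening: 0.999
gripper_force: 0.0
```

Call:
{"api": "drive_tool", "payload": {"deltas": [[0,0,0,0,0,0,1],[0,0,0,0,0,0,1],[0,0,0,0,0,0,1],[0,0,0,0,0,0,1],[0,0,0,0,0,0,1],[0,0,0,0,0,0,1],[0,0,0,0,0,0,1],[0,0,0,0,0,0,1]]}}

```text
clock: 14.37
eef_pos: [0.425, 0.0471, 0.0141]
orientation: [0.679, 0.734, 0.0, 0.0]
force: [-0.5, 0.4, 1.1]
opening: 0.685
gripper_force: 43.3
```

Call:
{"api": "drive_tool", "payload": {"deltas": [[0,0,-0.9,0,0,0,1],[0,0,-0.9,0,0,0,1],[0,0,-0.9,0,0,0,1],[0,0,-0.9,0,0,0,1],[0,0,-0.9,0,0,0,1],[0,0,-0.9,0,0,0,1],[0,0,-0.9,0,0,0,1],[0,0,-0.9,0,0,0,1]]}}

```text
clock: 15.03
eef_pos: [0.4244, 0.047, 0.1586]
orientation: [0.679, 0.734, -0.0, -0.0]
force: [0.9, -0.5, -1.8]
opening: 0.687
gripper_force: 43.7
```

```bash
python3 - <<'E'
from h import *
for i in range(2): st,im=wrist('w9.png')
plan(.5807,.2651,.155,92.2,24)
E
```

```text
24 row [0.09 0.61 0.01] rz -0.798 | cur [0.4262 0.0472 0.1603] 4.46 z-axis [ 4.7e-03  5.0e-04 -1.0e+00] q6 1.6 F [ 0.7 -0.3 -1.4] op 0.683 t 15.13
24 row [ 0.62 -0.05  0.01] rz 0.839 | cur [0.4262 0.0472 0.1603] 4.46 z-axis [ 4.7e-03  5.0e-04 -1.0e+00] q6 1.6 F [ 0.7 -0.3 -1.4] op 0.683 t 15.13
```

Call:
{"api": "drive_tool", "payload": {"deltas": [[0.09,0.61,0.01,0,0,-0.798,1],[0.09,0.61,0.01,0,0,-0.798,1],[0.09,0.61,0.01,0,0,-0.798,1],[0.09,0.61,0.01,0,0,-0.798,1],[0.09,0.61,0.01,0,0,-0.798,1],[0.09,0.61,0.01,0,0,-0.798,1],[0.09,0.61,0.01,0,0,-0.798,1],[0.09,0.61,0.01,0,0,-0.798,1]]}}

```text
clock: 15.8
eef_pos: [0.5126, 0.0894, 0.1545]
orientation: [0.47, 0.883, -0.001, -0.001]
force: [-0.4, -0.0, -1.2]
opening: 0.685
gripper_force: 43.7
```

Call:
{"api": "drive_tool", "payload": {"deltas": [[0.09,0.61,0.01,0,0,-0.798,1],[0.09,0.61,0.01,0,0,-0.798,1],[0.09,0.61,0.01,0,0,-0.798,1],[0.09,0.61,0.01,0,0,-0.798,1],[0.09,0.61,0.01,0,0,-0.798,1],[0.09,0.61,0.01,0,0,-0.798,1],[0.09,0.61,0.01,0,0,-0.798,1],[0.09,0.61,0.01,0,0,-0.798,1]]}}

```text
clock: 16.47
eef_pos: [0.5686, 0.1695, 0.1528]
orientation: [0.232, 0.973, -0.001, -0.001]
force: [0.1, 0.0, -1.4]
opening: 0.689
gripper_force: 43.7
```

Call:
{"api": "drive_tool", "payload": {"deltas": [[0.09,0.61,0.01,0,0,-0.798,1],[0.09,0.61,0.01,0,0,-0.798,1],[0.09,0.61,0.01,0,0,-0.798,1],[0.09,0.61,0.01,0,0,-0.798,1],[0.09,0.61,0.01,0,0,-0.798,1],[0.09,0.61,0.01,0,0,-0.798,1],[0.09,0.61,0.01,0,0,-0.798,1],[0.09,0.61,0.01,0,0,-0.798,1]]}}

```text
clock: 17.13
eef_pos: [0.5782, 0.2667, 0.151]
orientation: [-0.021, 1.0, -0.0, -0.001]
force: [-1.3, 0.2, -1.1]
opening: 0.682
gripper_force: 43.7
```

Call:
{"api": "drive_tool", "payload": {"deltas": [[0,0,0.63,0,0,0,1],[0,0,0.63,0,0,0,1],[0,0,0.63,0,0,0,1],[0,0,0.63,0,0,0,1],[0,0,0.63,0,0,0,1],[0,0,0,0,0,0,1],[0,0,0,0,0,0,1],[0,0,0,0,0,0,1]]}}

```text
clock: 17.8
eef_pos: [0.5786, 0.2663, 0.0898]
orientation: [-0.02, 1.0, -0.0, -0.0]
force: [-0.0, -0.9, -1.8]
opening: 0.684
gripper_force: 43.7
```

```bash
cat >> h.py <<'E'
def edges(im,ztop_low):
    "held block (top at tool z -.0037) and pile top below, both in tool mm, from strongest grey steps"
    g=cv2.GaussianBlur(cv2.cvtColor(im,cv2.COLOR_BGR2GRAY),(1,1),0).astype(float)
    for c in (270,300,340,365):
        d=np.diff(g[140:200,c]);print(c,[(140+i+.5,int(d[i])) for i in range(59) if abs(d[i])>35])
    for r in (172,190):
        d=np.diff(g[r,225:410]);print(r,[(225+i+.5,int(d[i])) for i in range(184) if abs(d[i])>20])
E
python3 - <<'E'
from h import *
for i in range(4): st,im=wrist('w10.png')
plan(.5807,.2651,.0621,92.2,8);edges(im,0)
E
```

```text
8 row [-0.01 -0.01  0.18] rz 0.001 | cur [0.579  0.2665 0.0907] 92.25 z-axis [ 1.3e-03  6.0e-04 -1.0e+00] q6 0.39 F [-0.  -0.3 -1.4] op 0.685 t 18.0
8 row [ 0.01 -0.02  0.18] rz -4.907 | cur [0.579  0.2665 0.0907] 92.25 z-axis [ 1.3e-03  6.0e-04 -1.0e+00] q6 0.39 F [-0.  -0.3 -1.4] op 0.685 t 18.0
270 [(163.5, -47), (171.5, 65), (181.5, -100), (188.5, 83)]
300 [(163.5, -47), (171.5, 64), (181.5, -109), (188.5, 80)]
340 [(163.5, -50), (171.5, 71), (181.5, -115), (188.5, 86)]
365 [(166.5, -36), (171.5, 68), (181.5, -88), (188.5, 82)]
172 [(258.5, 31), (371.5, 22), (372.5, -33), (373.5, -21)]
190 [(241.5, 42), (242.5, 21), (394.5, -31)]
```

View pics/w10.png

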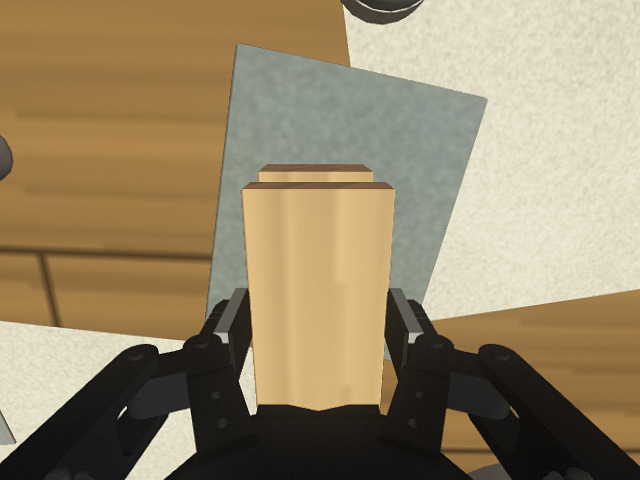

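The held block's edge is at row 188 (columns 242–394). The pile's edge below it is at row 171.5 (columns 258.5–372.5).

```bash
python3 - <<'E'
from h import *
st=dict(eef_pos=np.zeros(3),orientation=[0,0,0,1])
g=cv2.cvtColor(cv2.imread('pics/w10.png'),cv2.COLOR_BGR2GRAY).astype(int)
for c in (270,365):print(c,g[168:175,c],g[185:192,c])
for r in (176,178): print(g[r,254:263],g[r,367:377])
for r in (193,198): print(g[r,238:247],g[r,389:399])
print('held',(plane('wrist',[(270,188.3),(365,188.3),(241.8,192),(394.5,192)],-.0039,st)*1e3).round(1).tolist())
print('pile',(plane('wrist',[(270,171.3),(365,171.3),(258.2,176),(372.3,176)],.0427,st)*1e3).round(1).tolist())
E
```

```text
270 [ 94 102  98 121 186 185 186] [ 98  97  92  88 171 175 174]
365 [ 95  98  94 107 175 177 174] [103  97  99  95 177 185 186]
[147 147 151 133 151 191 195 194 193] [175 177 176 176 177 183 158 147 146 146]
[143 146 150 135 146 186 197 195 192] [178 177 176 177 178 184 159 148 150 150]
[148 151 133 122 162 192 196 194 193] [176 176 177 176 177 190 136 137 143 144]
[148 146 147 134 141 184 199 194 194] [177 177 177 178 180 171 145 139 141 142]
held [[54.2, -18.0, -3.9], [54.2, 18.6, -3.9], [52.7, -29.0, -3.9], [52.8, 30.1, -3.9]]
pile [[54.7, -24.2, 42.7], [54.7, 24.7, 42.7], [52.3, -30.4, 42.7], [52.3, 28.6, 42.7]]
```

Call:
{"api": "drive_tool", "payload": {"deltas": [[0.02,-0.075,0,0,0,0,1],[0,0,0.25,0,0,0,1],[0,0,0.25,0,0,0,1],[0,0,0.25,0,0,0,1],[0,0,0.25,0,0,0,1],[0,0,0.25,0,0,0,1],[0,0,0.1,0,0,0,1],[0,0,0.07,0,0,0,1]]}}

```text
clock: 18.67
eef_pos: [0.5778, 0.2646, 0.062]
orientation: [-0.02, 1.0, -0.0, -0.0]
force: [-5.7, -1.9, 14.2]
opening: 0.682
gripper_force: 45.3
```

```bash
python3 - <<'E'
from h import *
for i in range(4): st,im=wrist('w11.png')
plan(.5807,.2651,.0621,92.2,8)
E
```

```text
8 row [-0.02  0.    0.  ] rz 0.001 | cur [0.5782 0.2647 0.0621] 92.25 z-axis [ 3.e-04 -0.e+00 -1.e+00] q6 0.39 F [-3.  -0.4  4.8] op 0.689 t 18.87
8 row [-0.01 -0.02  0.  ] rz -4.907 | cur [0.5782 0.2647 0.0621] 92.25 z-axis [ 3.e-04 -0.e+00 -1.e+00] q6 0.39 F [-3.  -0.4  4.8] op 0.689 t 18.87
```

Call:
{"api": "drive_tool", "payload": {"deltas": [[0,0,-0.01,0,0,0,1],[0,0,0,0,0,0,0.2],[0,0,0,0,0,0,-0.6],[0,0,0,0,0,0,-1],[0,0,0,0,0,0,-1],[0,0,0,0,0,0,-1],[0,0,-0.1,0,0,0,-1],[0,0,-0.4,0,0,0,-1]]}}

```text
clock: 19.53
eef_pos: [0.5775, 0.2644, 0.0705]
orientation: [-0.02, 1.0, -0.0, -0.001]
force: [0.1, -0.2, 0.1]
opening: 0.998
gripper_force: 0.0
```

Call:
{"api": "drive_tool", "payload": {"deltas": [[0,0,-0.7,0,0,0,-1],[0,0,-0.8,0,0,0,-1],[0,0,-0.9,0,0,0,-1],[0,0,-0.9,0,0,0,-1],[0,0,-0.9,0,0,0,-1],[0,0,-0.9,0,0,0,-1],[0,0,-0.9,0,0,0,-1],[0,0,-0.7,0,0,0,-1]]}}

```text
clock: 20.2
eef_pos: [0.5785, 0.2649, 0.2082]
orientation: [-0.02, 1.0, 0.0, 0.001]
force: [-1.0, 1.0, 0.3]
opening: 1.0
gripper_force: 0.0
```

```bash
python3 - <<'E'
from h import *
for i in range(4): st,im=wrist('w12.png')
print(st['eef_pos'])
p=proj('wrist',[(.579,.265,.066)],st)[0].astype(int);print(p)
print(rect('wrist',ply(im),.066,p,st))
t=arm.read_camera('top');cv2.imwrite('pics/top1.png',t)
a=cv2.resize(im[max(0,p[1]-100):p[1]+100,p[0]-100:p[0]+100],(400,400),interpolation=cv2.INTER_CUBIC)
# rack crop in the top view
b=cv2.resize(t[200:280,335:495],(400,200),interpolation=cv2.INTER_CUBIC)
cv2.imwrite('pics/v12.png',np.hstack([a,np.vstack([b,cv2.resize(cv2.imread('pics/scene0.png')[260:380,180:340],(400,200))])]))
E
```

```text
[0.57894641 0.2651149  0.20736242]
[316 221]
(578.7, 265.4, 108.4, 58.9, 2.3)
```

View pics/v12.png

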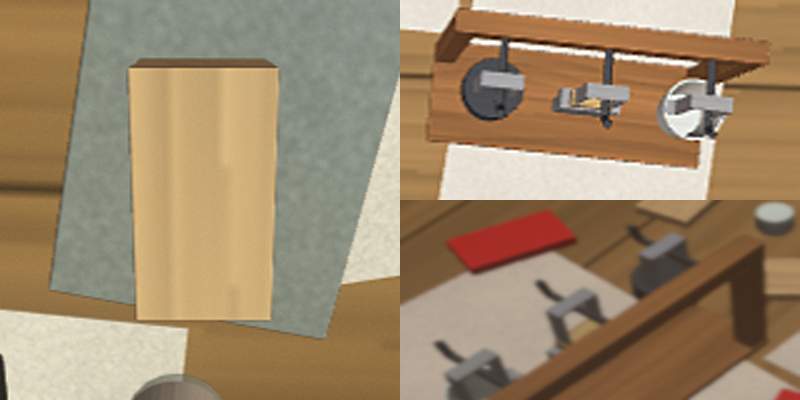

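The three-block pile looks flush and square: centre (0.579, 0.265), yaw 2.3°. The rack crop confirms the dark steel disc on the +y hook, at top-view pixel ~(376,232). Next I'll locate the loops and rack yaw.

```bash
python3 - <<'E'
from h import *
t=cv2.imread('pics/top1.png');hsv=cv2.cvtColor(t,cv2.COLOR_BGR2HSV)
m=((hsv[...,1]<45)&(hsv[...,2]>115)&(hsv[...,2]<165)).astype(np.uint8)*255
n,l,s,c=cv2.connectedComponentsWithStats(m[200:280,335:495])
for i in range(1,n):
    if s[i,4]>25:
        p=c[i]+[335,200];print(s[i],p.round(1),plane('top',[p],.213)[0].round(4))
P=plane('top',[(375.8,232),(418,237),(460.2,242)],.213);print(P.round(4))
d=P[0]-P[2];print(np.degrees(np.arctan2(d[1],d[0])),np.linalg.norm(d))
plan(.53,P[0][1],.28,np.degrees(np.arctan2(d[1],d[0])),24)
E
```

```text
[109  33  13  14  53] [450.6 236.8] [ 0.559  -0.3392  0.213 ]
[103  38   7  17  39] [440.3 247.4] [ 0.5333 -0.3144  0.213 ]
[[ 0.5648 -0.1613  0.213 ]
 [ 0.5562 -0.2612  0.213 ]
 [ 0.5476 -0.3622  0.213 ]]
85.103666619949 0.20163246285515216
24 row [ 0.08 -0.89 -0.16] rz 0.065 | cur [0.578  0.2647 0.205 ] 92.25 z-axis [-7.e-04 -3.e-04 -1.e+00] q6 0.39 F [ 0.  -0.2 -0.4] op 0.998 t 20.45
24 row [ 1.35  0.04 -0.16] rz -1.571 | cur [0.578  0.2647 0.205 ] 92.25 z-axis [-7.e-04 -3.e-04 -1.e+00] q6 0.39 F [ 0.  -0.2 -0.4] op 0.998 t 20.45
```

Call:
{"api": "drive_tool", "payload": {"deltas": [[0.08,-0.89,-0.25,0,0,0.065,-1],[0.08,-0.89,-0.25,0,0,0.065,-1],[0.08,-0.89,-0.25,0,0,0.065,-1],[0.08,-0.89,-0.25,0,0,0.065,-1],[0.08,-0.89,-0.25,0,0,0.065,-1],[0.08,-0.89,-0.25,0,0,0.065,-1],[0.08,-0.89,-0.25,0,0,0.065,-1],[0.08,-0.89,-0.25,0,0,0.065,-1]]}}

```text
clock: 21.12
eef_pos: [0.5678, 0.1212, 0.2444]
orientation: [0.001, 1.0, -0.0, -0.001]
force: [-0.3, -1.3, -0.3]
opening: 1.002
gripper_force: 0.0
```

Call:
{"api": "drive_tool", "payload": {"deltas": [[0.08,-0.89,-0.2,0,0,0.065,-1],[0.08,-0.89,-0.2,0,0,0.065,-1],[0.08,-0.89,-0.2,0,0,0.065,-1],[0.08,-0.89,-0.2,0,0,0.065,-1],[0.08,-0.89,-0.2,0,0,0.065,-1],[0.08,-0.89,-0.2,0,0,0.065,-1],[0.08,-0.89,-0.2,0,0,0.065,-1],[0.08,-0.89,-0.2,0,0,0.065,-1]]}}

```text
clock: 21.78
eef_pos: [0.5521, -0.0208, 0.2764]
orientation: [0.022, 1.0, 0.0, -0.001]
force: [0.6, -0.1, -0.3]
opening: 1.004
gripper_force: 0.0
```

Call:
{"api": "drive_tool", "payload": {"deltas": [[0.08,-0.89,0,0,0,0.065,-0.4],[0.08,-0.89,0,0,0,0.065,-0.4],[0.08,-0.89,0,0,0,0.065,-0.4],[0.08,-0.89,0,0,0,0.065,-0.4],[0.08,-0.89,0,0,0,0.065,-0.4],[0.08,-0.89,0,0,0,0.065,-0.4],[0.08,-0.89,0,0,0,0.065,-0.4],[0.08,-0.89,0,0,0,0.065,-0.4]]}}

```text
clock: 22.45
eef_pos: [0.5304, -0.162, 0.2762]
orientation: [0.043, 0.999, 0.0, -0.001]
force: [-0.5, -0.3, -0.1]
opening: 0.696
gripper_force: 0.0
```

```bash
python3 - <<'E'
from h import *
for i in range(5): st,im=wrist('w13.png')
plan(.5648,-.1613,.25,85.1,8)
print(proj('wrist',[(.5648,-.1613,.213),(.5562,-.2612,.213)],st).round(1),st['eef_pos'])
E
```

```text
8 row [-0.21  0.02  0.17] rz -0.0 | cur [ 0.5309 -0.1609  0.2768] 85.1 z-axis [-1.3e-03  8.0e-04 -1.0e+00] q6 -0.21 F [-0.2  0.6 -0.1] op 0.7 t 22.7
8 row [-0.04  0.33  0.17] rz 4.909 | cur [ 0.5309 -0.1609  0.2768] 85.1 z-axis [-1.3e-03  8.0e-04 -1.0e+00] q6 -0.21 F [-0.2  0.6 -0.1] op 0.7 t 22.7
[[321.4 304.5]
 [168.4 304.2]] [ 0.53075472 -0.16131281  0.27657994]
```

View pics/w13.png

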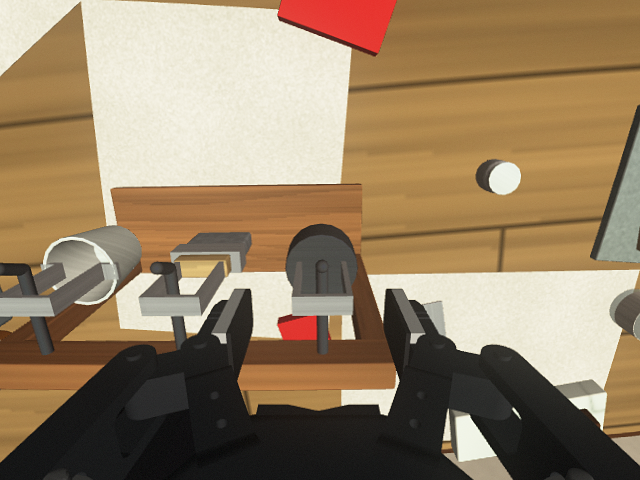

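Wrist view: the weight's dark disc is at (321,258) with its loop top at about (292–352, 297–312), centre ~(322,304). That matches my projection at (321.4,304.5). The brush (185,290) and pail (60,290) are well left of the fingers.

Call:
{"api": "drive_tool", "payload": {"deltas": [[-0.21,0,0.17,0,0,0,-0.4],[-0.21,0,0.17,0,0,0,-0.4],[-0.21,0,0.17,0,0,0,-0.4],[-0.21,0,0.17,0,0,0,-0.4],[-0.21,0,0.17,0,0,0,-0.4],[-0.21,0,0.17,0,0,0,-0.4],[-0.21,0,0.17,0,0,0,-0.4],[-0.21,0,0.17,0,0,0,-0.4]]}}

```text
clock: 23.37
eef_pos: [0.5651, -0.1641, 0.25]
orientation: [0.043, 0.999, 0.0, -0.0]
force: [0.1, 0.1, 0.2]
opening: 0.702
gripper_force: 0.0
```

```bash
python3 - <<'E'
from h import *
for i in range(4): st,im=wrist('w14.png')
plan(.5648,-.1613,.18,85.1,8)
p=proj('wrist',[(.5648,-.1613,.213)],st)[0];print(p)
g=cv2.cvtColor(im,cv2.COLOR_BGR2GRAY)
r=int(p[1]);print([ (x,int(g[r,x])) for x in range(265,375,3)])
print([ (y,int(g[y,int(p[0])-15])) for y in range(r-30,r+31,2)])
E
```

```text
8 row [0.   0.02 0.44] rz -0.0 | cur [ 0.5646 -0.1641  0.2503] 85.1 z-axis [-5.e-04  1.e-04 -1.e+00] q6 -0.2 F [-0.8  0.3  0.1] op 0.698 t 23.57
8 row [0.03 0.01 0.44] rz 4.909 | cur [ 0.5646 -0.1641  0.2503] 85.1 z-axis [-5.e-04  1.e-04 -1.e+00] q6 -0.2 F [-0.8  0.3  0.1] op 0.698 t 23.57
[321.98689996 273.39651164]
[(265, 237), (268, 239), (271, 239), (274, 236), (277, 238), (280, 229), (283, 238), (286, 218), (289, 185), (292, 188), (295, 187), (298, 187), (301, 185), (304, 186), (307, 188), (310, 187), (313, 188), (316, 185), (319, 186), (322, 184), (325, 186), (328, 185), (331, 187), (334, 183), (337, 184), (340, 184), (343, 186), (346, 182), (349, 184), (352, 183), (355, 182), (358, 186), (361, 73), (364, 76), (367, 69), (370, 74), (373, 71)]
[(243, 80), (245, 83), (247, 82), (249, 84), (251, 82), (253, 83), (255, 87), (257, 84), (259, 82), (261, 97), (263, 121), (265, 175), (267, 180), (269, 177), (271, 185), (273, 186), (275, 181), (277, 181), (279, 182), (281, 174), (283, 180), (285, 181), (287, 238), (289, 235), (291, 235), (293, 233), (295, 238), (297, 49), (299, 60), (301, 60), (303, 110)]
```

Call:
{"api": "drive_tool", "payload": {"deltas": [[-0.05,0.15,0,0,0,0,-0.4],[0,0,0.5,0,0,0,-0.4],[0,0,0.5,0,0,0,-0.4],[0,0,0.5,0,0,0,-0.4],[0,0,0.5,0,0,0,-0.4],[0,0,0.5,0,0,0,-0.4],[0,0,0.5,0,0,0,-0.4],[0,0,0.5,0,0,0,-0.4]], "squeeze": 70}}

```text
clock: 24.23
eef_pos: [0.5656, -0.1612, 0.1792]
orientation: [0.043, 0.999, 0.0, -0.0]
force: [0.6, 0.3, -0.2]
opening: 0.698
gripper_force: 0.0
```

Call:
{"api": "drive_tool", "payload": {"deltas": [[0,0,0,0,0,0,-0.4],[0,0,0,0,0,0,-0.2],[0,0,0,0,0,0,-0.1],[0,0,0,0,0,0,0],[0,0,0,0,0,0,0.1],[0,0,0,0,0,0,1],[0,0,0,0,0,0,1],[0,0,0,0,0,0,1]]}}

```text
clock: 24.9
eef_pos: [0.5663, -0.1613, 0.1814]
orientation: [0.043, 0.999, -0.0, 0.001]
force: [0.1, 0.8, 6.7]
opening: 0.457
gripper_force: 69.8
```

```bash
python3 - <<'E'
from h import *
for i in range(3): arm.read_camera('wrist')
plan(.5658,-.1605,.209,85.1,8);print(arm.observe()['gripper_force'])
E
```

```text
8 row [ 0.    0.   -0.17] rz 0.0 | cur [ 0.5663 -0.1613  0.1814] 85.11 z-axis [ 1.8e-03 -4.0e-04 -1.0e+00] q6 -0.19 F [-0.5  0.7  5.9] op 0.458 t 25.05
8 row [-0.01  0.01 -0.17] rz -4.909 | cur [ 0.5663 -0.1613  0.1814] 85.11 z-axis [ 1.8e-03 -4.0e-04 -1.0e+00] q6 -0.19 F [-0.5  0.7  5.9] op 0.458 t 25.05
69.82051134109497
```

Call:
{"api": "drive_tool", "payload": {"deltas": [[0,0,-0.2,0,0,0,1],[0,0,-0.25,0,0,0,1],[0,0,-0.25,0,0,0,1],[0,0,-0.25,0,0,0,1],[0,0,-0.25,0,0,0,1],[0,0,-0.25,0,0,0,1],[0,0,-0.1,0,0,0,1],[0,0,0,0,0,0,1]]}}

```text
clock: 25.72
eef_pos: [0.5662, -0.1613, 0.2123]
orientation: [0.043, 0.999, -0.0, 0.001]
force: [1.0, -0.1, -9.1]
opening: 0.452
gripper_force: 71.2
```

```bash
python3 - <<'E'
from h import *
for i in range(4): st,im=wrist('w15.png')
plan(.5658-.11,-.1605+.0094,.212,85.1,8);print(arm.observe()['gripper_force'])
E
```

```text
8 row [ 0.69  0.   -0.  ] rz -0.0 | cur [ 0.5657 -0.1612  0.2112] 85.1 z-axis [-5.e-04  2.e-04 -1.e+00] q6 -0.19 F [ 0.5  0.4 -7.8] op 0.457 t 25.92
8 row [ 0.22 -1.05 -0.  ] rz 4.909 | cur [ 0.5657 -0.1612  0.2112] 85.1 z-axis [-5.e-04  2.e-04 -1.e+00] q6 -0.19 F [ 0.5  0.4 -7.8] op 0.457 t 25.92
71.21756672859192
```

Call:
{"api": "drive_tool", "payload": {"deltas": [[0.3,0,0,0,0,0,1],[0.5,0,0,0,0,0,1],[0.7,0,0,0,0,0,1],[0.8,0,0,0,0,0,1],[0.8,0,0,0,0,0,1],[0.8,0,0,0,0,0,1],[0.8,0,0,0,0,0,1],[0.7,0,0,0,0,0,1]]}}

```text
clock: 26.58
eef_pos: [0.456, -0.1517, 0.2115]
orientation: [0.043, 0.999, -0.0, -0.0]
force: [0.7, 0.1, -8.5]
opening: 0.455
gripper_force: 71.3
```

```bash
python3 - <<'E'
from h import *
plan(.579,.2655,.20,92.3,24);print(arm.observe()['gripper_force'])
E
```

```text
24 row [-0.23  0.88  0.02] rz -0.066 | cur [ 0.456  -0.1517  0.2115] 85.09 z-axis [-5.e-04 -0.e+00 -1.e+00] q6 -0.24 F [ 0.7  0.1 -8.5] op 0.455 t 26.58
24 row [1.3  0.44 0.02] rz 1.571 | cur [ 0.456  -0.1517  0.2115] 85.09 z-axis [-5.e-04 -0.e+00 -1.e+00] q6 -0.24 F [ 0.7  0.1 -8.5] op 0.455 t 26.58
71.30090117454529
```

Call:
{"api": "drive_tool", "payload": {"deltas": [[-0.1,0.6,0.02,0,0,-0.066,1],[-0.2,0.8,0.02,0,0,-0.066,1],[-0.23,0.88,0.02,0,0,-0.066,1],[-0.23,0.88,0.02,0,0,-0.066,1],[-0.23,0.88,0.02,0,0,-0.066,1],[-0.23,0.88,0.02,0,0,-0.066,1],[-0.23,0.88,0.02,0,0,-0.066,1],[-0.23,0.88,0.02,0,0,-0.066,1]]}}

```text
clock: 27.25
eef_pos: [0.4997, -0.0202, 0.2084]
orientation: [0.022, 1.0, -0.0, -0.0]
force: [1.1, -0.4, -7.5]
opening: 0.463
gripper_force: 72.1
```

Call:
{"api": "drive_tool", "payload": {"deltas": [[-0.23,0.88,0.02,0,0,-0.066,1],[-0.23,0.88,0.02,0,0,-0.066,1],[-0.23,0.88,0.02,0,0,-0.066,1],[-0.23,0.88,0.02,0,0,-0.066,1],[-0.23,0.88,0.02,0,0,-0.066,1],[-0.23,0.88,0.02,0,0,-0.066,1],[-0.23,0.88,0.02,0,0,-0.066,1],[-0.23,0.88,0.02,0,0,-0.066,1]]}}

```text
clock: 27.92
eef_pos: [0.54, 0.1194, 0.2051]
orientation: [0.0, 1.0, -0.0, -0.0]
force: [-0.5, 0.4, -8.0]
opening: 0.455
gripper_force: 72.1
```

Call:
{"api": "drive_tool", "payload": {"deltas": [[-0.23,0.88,0.02,0,0,-0.066,1],[-0.23,0.88,0.02,0,0,-0.066,1],[-0.23,0.88,0.02,0,0,-0.066,1],[-0.23,0.88,0.02,0,0,-0.066,1],[-0.23,0.88,0.02,0,0,-0.066,1],[-0.23,0.8,0.02,0,0,-0.066,1],[-0.23,0.6,0.02,0,0,-0.066,1],[-0.15,0.4,0.02,0,0,-0.066,1]]}}

```text
clock: 28.58
eef_pos: [0.5742, 0.2446, 0.2017]
orientation: [-0.021, 1.0, 0.0, -0.0]
force: [-0.6, -0.2, -8.1]
opening: 0.456
gripper_force: 72.2
```

```bash
python3 - <<'E'
from h import *
for i in range(3): st,im=wrist('w16.png')
plan(.579,.2655,.145,92.3,8);print(arm.observe()['gripper_force'])
# weight disc in tool frame: dark blob under the fingers
g=cv2.cvtColor(im,cv2.COLOR_BGR2GRAY)
z=np.zeros(3);t=dict(eef_pos=z,orientation=[0,0,0,1])
print('expected centre/edge px',proj('wrist',[(0,0,.0284),(.03,0,.0284),(0,-.03,.0284),(0,.03,.0284)],t).round(1).tolist())
m=(g<95).astype(np.uint8);u=m[:, :];rows=[160,180,200,220,240]
for r in rows:
    c=np.where(m[r,230:410])[0]+230;print(r,(c.min(),c.max(),len(c)) if len(c) else None)
c=m[120:300,318];print(np.where(c)[0][:3]+120)
E
```

```text
8 row [-0.04  0.14  0.35] rz 0.003 | cur [0.5741 0.2435 0.2016] 92.39 z-axis [-5.e-04 -9.e-04 -1.e+00] q6 0.36 F [ 0.1 -0.1 -7.1] op 0.462 t 28.73
8 row [-0.22 -0.01  0.35] rz -4.906 | cur [0.5741 0.2435 0.2016] 92.39 z-axis [-5.e-04 -9.e-04 -1.e+00] q6 0.36 F [ 0.1 -0.1 -7.1] op 0.462 t 28.73
72.4285626411438
expected centre/edge px [[316.9, 280.2], [316.9, 225.1], [259.7, 280.1], [374.2, 280.2]]
160 None
180 None
200 None
220 (np.int64(230), np.int64(350), 83)
240 (np.int64(272), np.int64(363), 92)
[208 209 210]
```

Call:
{"api": "drive_tool", "payload": {"deltas": [[-0.04,0.14,0.35,0,0,0,1],[-0.04,0.14,0.35,0,0,0,1],[-0.04,0.14,0.35,0,0,0,1],[-0.04,0.14,0.35,0,0,0,1],[-0.04,0.14,0.35,0,0,0,1],[-0.04,0.14,0.35,0,0,0,1],[-0.04,0.14,0.35,0,0,0,1],[-0.04,0.14,0.35,0,0,0,1]]}}

```text
clock: 29.4
eef_pos: [0.5796, 0.2664, 0.145]
orientation: [-0.021, 1.0, -0.0, -0.0]
force: [0.1, 0.4, -8.6]
opening: 0.454
gripper_force: 72.7
```

```bash
python3 - <<'E'
from h import *
for i in range(4): st,im=wrist('w17.png')
plan(.579,.2655,.1286,92.3,8)
t=dict(eef_pos=np.zeros(3),orientation=[0,0,0,1])
print('bottom near edge px',proj('wrist',[(.03,0,.0624)],t).round(1).tolist())
zb=st['eef_pos'][2]-.066
print('pile end px if flush',proj('wrist',[(.055,-.03,zb),(.055,0,zb),(.055,.03,zb)],t).round(1).tolist())
g=cv2.cvtColor(im,cv2.COLOR_BGR2GRAY).astype(int)
print(g[140:225,318])
p=ply(im)
for r in (175,185): c=np.where(p[r])[0];print(r,c.min() if len(c) else 0,c.max() if len(c) else 0)
E
```

```text
8 row [ 0.   -0.    0.11] rz 0.002 | cur [0.5795 0.2662 0.1457] 92.37 z-axis [-4.e-04 -3.e-04 -1.e+00] q6 0.39 F [-0.6  0.  -6.9] op 0.46 t 29.6
8 row [0.01 0.   0.11] rz -4.907 | cur [0.5795 0.2662 0.1457] 92.37 z-axis [-4.e-04 -3.e-04 -1.e+00] q6 0.39 F [-0.6  0.  -6.9] op 0.46 t 29.6
bottom near edge px [[317.1, 209.1]]
pile end px if flush [[268.4, 163.2], [317.1, 163.2], [365.8, 163.2]]
[156 158 159 160 162 161 162 164 163 160 160 160 159 155 157 156 144 103
 104 103 104 104 102  95 197 191 191 189 188 190 191 190 190 187 190 191
 188 190 192 188 189 190 191 190 190 189 189 192 189 193 189 192 190 190
 189 191 190 190 189 190 190 192 192 192 191 190 192 195  72  42  50  49
  51  54  51  49  51  49  51  49  51  51  48  55  67]
175 269 363
185 269 363
```

The weight hangs upright: its bottom edge is at row 208, against 209 expected. It is also centred over the pile. Lowering slowly.

Call:
{"api": "drive_tool", "payload": {"deltas": [[0,0,0.1,0,0,0,1],[0,0,0.1,0,0,0,1],[0,0,0.1,0,0,0,1],[0,0,0.1,0,0,0,1],[0,0,0.1,0,0,0,1],[0,0,0.1,0,0,0,1],[0,0,0.1,0,0,0,1],[0,0,0.05,0,0,0,1]]}}

```text
clock: 30.27
eef_pos: [0.5795, 0.2661, 0.1305]
orientation: [-0.021, 1.0, -0.0, -0.0]
force: [-0.8, -0.8, -7.6]
opening: 0.459
gripper_force: 72.3
```

Call:
{"api": "drive_tool", "payload": {"deltas": [[0,0,0.02,0,0,0,1],[0,0,0.02,0,0,0,1],[0,0,0.02,0,0,0,1],[0,0,0.02,0,0,0,1],[0,0,0.02,0,0,0,1],[0,0,0,0,0,0,1],[0,0,0,0,0,0,1],[0,0,0,0,0,0,1]]}}

```text
clock: 30.93
eef_pos: [0.5797, 0.2662, 0.129]
orientation: [-0.021, 1.0, 0.0, 0.0]
force: [-0.2, 0.5, -7.5]
opening: 0.461
gripper_force: 72.7
```

Not yet touching; continuing in 0.2–0.4 mm steps.

Call:
{"api": "drive_tool", "payload": {"deltas": [[0,0,0.02,0,0,0,1],[0,0,0.02,0,0,0,1],[0,0,0.01,0,0,0,1],[0,0,0.01,0,0,0,1],[0,0,0,0,0,0,1],[0,0,0,0,0,0,1],[0,0,0,0,0,0,1],[0,0,0,0,0,0,1]]}}

```text
clock: 31.6
eef_pos: [0.5797, 0.2662, 0.1289]
orientation: [-0.021, 1.0, 0.0, 0.001]
force: [-4.5, -1.6, 5.2]
opening: 0.464
gripper_force: 73.6
```

Call:
{"api": "drive_tool", "payload": {"deltas": [[0,0,-0.01,0,0,0,1],[0,0,0,0,0,0,1],[0,0,0,0,0,0,0],[0,0,0,0,0,0,-0.2],[0,0,0,0,0,0,-0.4],[0,0,0,0,0,0,-0.5],[0,0,0,0,0,0,-0.5],[0,0,0,0,0,0,-0.5]]}}

```text
clock: 32.27
eef_pos: [0.5798, 0.2662, 0.1278]
orientation: [-0.021, 1.0, 0.0, 0.0]
force: [-0.4, -0.0, -0.9]
opening: 0.747
gripper_force: 0.0
```

Call:
{"api": "drive_tool", "payload": {"deltas": [[0,0,-0.2,0,0,0,-0.5],[0,0,-0.5,0,0,0,-0.5],[0,0,-0.7,0,0,0,-0.5],[0,0,-0.9,0,0,0,-0.5],[0,0,-0.9,0,0,0,-0.5],[0,0,-0.9,0,0,0,-0.5],[0,0,-0.7,0,0,0,-0.5],[0,0,-0.3,0,0,0,-0.5]]}}

```text
clock: 32.93
eef_pos: [0.5804, 0.2665, 0.2334]
orientation: [-0.021, 1.0, 0.001, 0.002]
force: [0.3, 0.4, 0.0]
opening: 0.747
gripper_force: 0.0
```

```bash
python3 - <<'E'
from h import *
for i in range(5): st,im=wrist('w18.png')
print(st['eef_pos'],st['force'],st['clock'],st['opening'])
g=cv2.cvtColor(im,cv2.COLOR_BGR2GRAY)
# pile top and weight disc
m=ply(im);cs=cv2.findContours(m,cv2.RETR_EXTERNAL,cv2.CHAIN_APPROX_NONE)[0]
c=[c for c in cs if cv2.contourArea(c)>3000]
for k in c:
    P=plane('wrist',k.reshape(-1,2),.066,st)[:,:2]*1e3;print('ply',cv2.minAreaRect(P.astype(np.float32)))
d=((g<85)).astype(np.uint8);d=cv2.morphologyEx(d,cv2.MORPH_OPEN,np.ones((5,5)))
q=proj('wrist',[(.579,.2655,.1)],st)[0];print('disc px expected',q)
n,l,s,ce=cv2.connectedComponentsWithStats(d)
for i in range(1,n):
    if s[i,4]>500: print(s[i],ce[i].round(1),plane('wrist',[ce[i]],.1,st)[0].round(4))
print('disc top edge px',proj('wrist',[(.549,.2655,.1),(.609,.2655,.1),(.579,.2355,.1),(.579,.2955,.1),(.549,.2655,.066)],st).round(1).tolist())
t=arm.read_camera('top');cv2.imwrite('pics/top2.png',t);t0=cv2.imread('pics/top0.png')
df=cv2.absdiff(t,t0).max(2)>40;n,l,s,ce=cv2.connectedComponentsWithStats(df.astype(np.uint8))
print([(s[i].tolist()) for i in range(1,n) if s[i,4]>15])
E
```

```text
[0.57954594 0.26611819 0.22945491] [ 0.40265609 -0.07210377 -0.42376041] 33.1333 0.749367785129565
disc px expected [316.51320449 225.22542916]
[ 282  182   73   59 3430] [318.6 213.7] [0.5694 0.2668 0.1   ]
[    0   290   640   190 67582] [346.6 416.6] [0.7742 0.3031 0.1   ]
disc top edge px [[318.1, 188.2], [315.0, 259.9], [279.2, 223.7], [353.8, 226.7], [318.1, 181.3]]
[[124, 133, 27, 13, 112], [86, 140, 209, 340, 21944], [89, 178, 10, 22, 47], [291, 196, 40, 47, 580], [359, 223, 26, 26, 476], [287, 279, 19, 2, 26], [267, 280, 13, 2, 19], [267, 284, 33, 6, 75], [266, 284, 43, 14, 203], [267, 297, 41, 7, 173], [171, 369, 17, 31, 57], [0, 402, 99, 78, 4560], [270, 416, 53, 64, 1080], [210, 423, 17, 2, 22], [297, 423, 47, 57, 375], [300, 430, 12, 5, 33], [324, 449, 6, 15, 34]]
```

Call:
{"api": "drive_tool", "payload": {"deltas": [[0,0,-0.5,0,0,0,-0.5],[0,0,-0.5,0,0,0,-0.5],[0,0,-0.3,0,0,0,-0.5],[0,0,0,0,0,0,-0.5],[0,0,0,0,0,0,-0.5],[0,0,0,0,0,0,-0.5],[0,0,0,0,0,0,-0.5],[0,0,0,0,0,0,-0.5]]}}

```text
clock: 33.9
eef_pos: [0.5795, 0.2661, 0.2554]
orientation: [-0.021, 1.0, -0.0, -0.0]
force: [-0.3, -0.2, -0.0]
opening: 0.75
gripper_force: 0.0
```

```bash
python3 - <<'E'
from h import *
st,im=wrist('w19.png')
m=ply(im);cs=cv2.findContours(m,cv2.RETR_EXTERNAL,cv2.CHAIN_APPROX_NONE)[0]
q=proj('wrist',[(.579,.2655,.066)],st)[0]
k=np.vstack([c for c in cs if cv2.contourArea(c)>100 and np.linalg.norm(c.mean((0,1))-q)<70])
P=plane('wrist',k.reshape(-1,2),.066,st)[:,:2]*1e3;print('pile',cv2.minAreaRect(P.astype(np.float32)))
E
```

```text
pile ((579.0347290039062, 265.2803649902344), (108.30213928222656, 59.41899490356445), 2.3997106552124023)
```

The pile is unmoved at (0.579, 0.265), yaw 2.4°, with the weight upright at its centre. Handing in.

```bash
python3 -c "
from plant import arm
print(arm.close_job())"
```

```text
the job is handed in; nothing more can be done
None
```

I stacked both loose blocks flush on the base block, set the steel weight down gently and upright on the middle of the pile, and handed in the job after about 34 s.

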